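Roll the rinsed tin onto the drip panel

ROBOT

A 6-joint arm with a two-finger parallel gripper is mounted at the origin on the work surface. World frame = base frame: x ahead of the robot, y to its left, z up, the work surface at z = 0. Lengths are in mm, angles in rad, forces in N, time in s.
With the tool pointing down it reaches from about 300 to 775 mm from the base axis. Payload 14.6 kg.
Tool frame: the origin (TCP) lies between the finger pads; the fingertips stand 19 mm ahead of it and the grasp point (between the pads) is the TCP; z points along the fingers, y is the line along which they close (so a half turn about z gives the same grasp; the last joint's range is limited). The gripper opens to 94 mm and grips with 3 to 60 N. Pads are 16 mm wide; open, the fingers measure 119 mm over their backs; the gripper's body (75 mm by 177 mm) begins 78 mm behind the grasp point.
Start: joints at [-1.324, 0.3, 1.521, -0, 1.321, -0.067], TCP at [169.764, -523.134, 224.446] pointing down, gripper open.
Joint ranges: [-3.03, 3.03], [-0.79, 2.21], [0.23, 2.52], [-1.04, 4.18], [0, 3.07], [-2.55, 2.55]. Speed limits (rad/s): [2.22, 2.22, 2.57, 3.14, 3.14, 3.14].

INTERFACE

Orientations are given as [roll, pitch, yaw] about the fixed x, y, z axes, in that order (R = Rz(yaw) Ry(pitch) Rx(roll)).
In Python, from cell import monitor, imaging, job, find_in, trace gives the robot as it stands. The module is installed in compiled form; this text tells all that it offers.
- The arm moves only by the tool arm_command, never from a script. Its argument "steps" is a list of rows, each a list of 5 numbers: the opening, from 0 (shut) to 1 (fully open), then the shift along the tool's x, y, z in mm, then the turn about the tool's z in degrees. In form: [[gripper, dx, dy, dz, turn], ...]. A call has 1 to 20 rows; each row is the pose to reach, as a shift and turn from the pose commanded when the call began, along the tool's axes at that moment; what a row does not reach only later rows make up. A row lasts 1/8 s, in which the tool goes at most 62.5 mm and 10.7 degrees, less where a joint would pass 70% of its speed; a pose out of reach is approached as far as the arm can. A call with a gripper value outside its range is refused whole. The fingers move at their own pace and stop on an object; "force" is the grip in N (left out, the last holds). Time passes only in rows, so rows that repeat a pose let the fingers close. It gives the time, the measured TCP pose, the force, the opening and the grip force at its end, in the units of the state.
- monitor.read_state(): the state, without advancing time (a new reading comes with each control period).
- imaging.camera(name): name is "scene" or "top" or "wrist"; returns a dict with "img" (480x640x3 uint8, red, green, blue), "mtx" (3x3 intrinsics, pixels), "D" ([k1, k2, p1, p2, k3] as OpenCV has them; the pictures are not rectified), "view" (4x4, takes a point from world to camera coordinates). Camera axes: x right, y down, z forward; pixel columns grow to the right and rows downward; lengths in mm; the calibration is good to about 2 mm. A picture is of the moment at which its call begins. There is no depth.
- job.sign_off(): hands the job in; it is judged then, once.
Trained networks look in a picture, given as the dict that the camera call returned (one of the last four; its "shot" number tells which), for a name from the list of things; names that differ only in an ending like _2 or _b are one class to them, and where a whole thing is asked for, a point or a joint stands for the part that bears it (a point fixed in the world has none). Each returns a list of dicts, best first, with "p" (0 to 1); they miss things now and then, are a little off and sometimes report something else, mostly with a low value. They report only what shows in the picture. A call takes as long as a camera call. They do not tell look-alikes from the thing itself.
- find_in(picture, target): "rect" ([centre column, centre row, width, height] in pixels, round what is visible of it).
- trace(picture, target): "region" (480x640 bool, what is visible of it) and "rect" ([centre column, centre row, width, height] in pixels, round what is visible of it).
The state is a dict: "clock": time; "joints": joint angles; "qd": joint speeds; "effort": joint torques, N m; "eef_pos": TCP position; "eef_rot": TCP orientation; "wrist_force": force on the tool from outside, world axes, zero at the start; "moment": the same for the moment, N m; "finger_gap": finger opening in mm; "finger_force": force on a finger pad.
Only numpy, scipy, OpenCV 4.12 (cv2) and the standard library are available. Lean on these libraries where they do the work, as an engineer would, in place of code of your own. Each camera call takes 0.05 s, during which the arm holds its last target. There are 200 camera calls.

TASK

Roll the large tin lying on the draining mat along the mat onto the grooved drip panel in the middle, so that it comes to rest there on its side, over the middle of the panel and square to the mat. Roll it with fingertip pushes on its top, in as many strokes as you like: do not grip or lift it, do not push or stop it low on its side, and leave everything else where it stands.

Things in the scene. Friction and masses are not known exactly. Their poses are not given: they have to be found in the camera images.
- tin: Large empty plain-metal tin on its side on the draining mat: a closed cylinder 100 mm in diameter, 118 mm long, 0.09 to 0.18 kg. Origin mid-axis, 52 mm above the counter (top at 102 mm). Own x: its level axis; own z: up at the start, turns as it rolls. Left at rest it stays; rolling, it coasts some 20 mm from 0.1 m/s. It follows a fingertip pressed lightly on its top, moving about half as far.
- mat: Fixed grey draining mat, 200 mm (its x) by 500 mm (its y) and 2 mm thick, flat. Origin under its centre, on the counter. The tin lies across it, near one end (either one, 115 to 185 mm from the mat's centre), and rolls along the mat's y; the small tin stands at the other end.
- panel (a point): Centre of the drip panel, on the mat's top face (2 mm above the counter), in the middle of the mat: an area with dark grooves running along the mat's y, 184 mm (x) by 130 mm (y), bounded by a dark line at each y end. The grooves are flush. Axes as the mat's.
- small_tin: Bystander: small standing food tin with a paper label, 68 mm in diameter, 78 mm high, on the mat at the end opposite the large tin. Origin at the centre of its underside.
- jar: Bystander: closed glass jar, 64 mm in diameter, 90 mm high, standing beyond the mat. Origin at the centre of its underside.
- mug: Bystander: white mug, 76 mm in diameter, 85 mm high, standing on the robot's side of the mat. Origin at the centre of its underside.
- brush: Bystander: dish brush about 200 mm long lying beyond the mat. Origin under its middle.
- bowl: Bystander: blue bowl, 120 mm across, 50 mm high, to the robot's right of the mat. Origin at the centre of its underside.
- spoon: Bystander: wood-handled spoon about 190 mm long lying on the robot's side of the mat. Origin under its middle.
- soap: Bystander: soap bottle, 60 mm in diameter, 170 mm high, to the robot's right of the mat. Origin at the centre of its underside.
Mind the look-alikes: they are no part of the job. What is shaped like the tin but blue or purple is not meant.

How it is judged:
By the outcome, as a careful person would: the job done as asked, in the order asked, and still so for the second after the job is handed in, with the robot touching nothing.
It also fails if it takes over 51 s, if anything falls off the work surface, if the arm or the gripper's body presses on something with over 40 N, if the wrist force passes 120 N, or if a joint passes its speed limit or range.

## Working session

There is one attempt and no reset: what is moved stays moved. The work goes in short steps, Python scripts to look and compute and a tool call to move; the robot and the scene stay as the last step left them, time stands still between calls to the robot, and variables do not carry over. Pictures are saved under pics/ and viewed, at most 10 in all, crops included, and the job is handed in when it is done.

Besides the shell and the picture viewer there is one more tool, called after "Request:" by a JSON object that holds its "fn" and its "kwargs". arm_command: Moves the arm, as the interface text tells. Its arguments: {"type":"object","properties":{"steps":{"type":"array","items":{"type":"array","items":{"type":"number"}}},"force":{"type":"number"}},"required":["steps"]}

```bash
mkdir -p pics; cat > h.py <<'E'
import numpy as np, cv2
from cell import monitor, imaging, job, find_in, trace
def ray(c,uv,z):
    p=cv2.undistortPoints(np.array([[uv]],float),np.array(c['mtx'],float),np.array(c['D'],float))[0,0]
    V=np.array(c['view'],float);R=V[:3,:3];o=-R.T@V[:3,3]
    d=R.T@np.array([p[0],p[1],1]);return o+d*(z-o[2])/d[2]
def proj(c,P):
    V=np.array(c['view'],float)
    return cv2.projectPoints(np.array(P,float).reshape(-1,1,3),cv2.Rodrigues(V[:3,:3])[0],V[:3,3],np.array(c['mtx'],float),np.array(c['D'],float))[0][:,0]
def save(c,n): cv2.imwrite('pics/'+n,c['img'][:,:,::-1])
E
python3 - <<'E'
from h import *
s=monitor.read_state();print({k:s[k] for k in('clock','eef_pos','eef_rot','finger_gap')})
for n in('top','scene'):
    c=imaging.camera(n);save(c,n+'1.png')
    V=np.array(c['view']);print(n,'cam at',-V[:3,:3].T@V[:3,3])
    for t in('tin','mat','small_tin','mug','jar','soap'):
        for r in find_in(c,t)[:4]:print(t,round(r['p'],2),np.round(r['rect']), ray(c,r['rect'][:2],52 if t=='tin' else 2 if t=='mat' else 45).round())
E
```

```text
{'clock': 0.0, 'eef_pos': array([ 169.71731781, -522.92326043,  223.88683718]), 'eef_rot': array([-3.14045935e+00, -7.14921989e-05,  3.13835817e-01]), 'finger_gap': 93.84264292562523}
top cam at [ 426.41458538  -64.80281789 1377.92110489]
tin 0.86 [427. 131.  66.  64.] [ 769. -323.   52.]
tin 0.57 [146. 347.  68.  69.] [273. 293.  52.]
tin 0.56 [363. 245.  48.  56.] [ 508. -180.   52.]
mat 0.8 [289. 249. 225.  95.] [498. -15.   2.]
small_tin 0.87 [221. 247.  34.  35.] [498. 133.  45.]
mug 0.71 [221. 328.  38.  45.] [319. 128.  45.]
mug 0.34 [288. 249. 221.  92.] [495. -14.  45.]
jar 0.62 [345. 177.  28.  28.] [ 659. -138.   45.]
soap 0.69 [484. 297.  41.  26.] [ 396. -455.   45.]
scene cam at [1048.29780248  613.08542789 1126.02459498]
tin 0.89 [183. 234.  66.  48.] [ 773. -309.   52.]
tin 0.7 [495. 285.  44.  66.] [270. 300.  52.]
tin 0.66 [297. 217.  55.  55.] [ 507. -172.   52.]
tin 0.49 [274. 139.  20.  52.] [ 373. -464.   52.]
small_tin 0.93 [378. 294.  29.  42.] [503. 140.  45.]
mug 0.95 [430. 261.  44.  43.] [334. 148.  45.]
jar 0.85 [258. 257.  30.  36.] [ 660. -131.   45.]
soap 0.75 [272. 140.  22.  51.] [ 374. -471.   45.]
soap 0.51 [321. 334.  52.  68.] [674. 138.  45.]
```

View pics/top1.png

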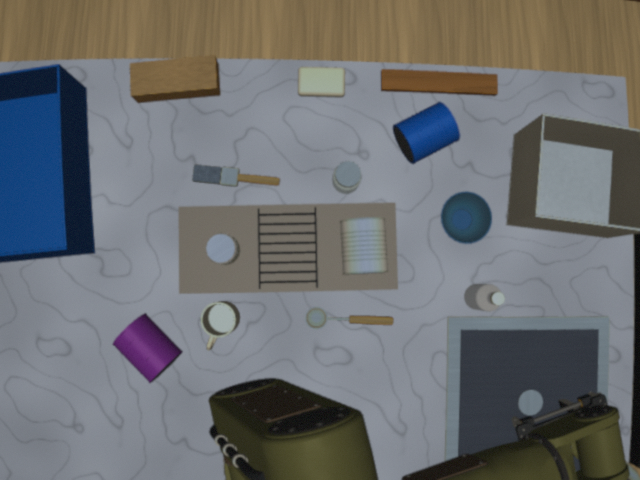

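```bash
python3 - <<'E'
from h import *
c=cv2.imread('pics/top1.png');cv2.imwrite('pics/crop1.png',cv2.resize(c[185:315,165:410],None,fx=3.2,fy=3.2,interpolation=cv2.INTER_CUBIC))
E
```

```text
(no output)
```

View pics/crop1.png

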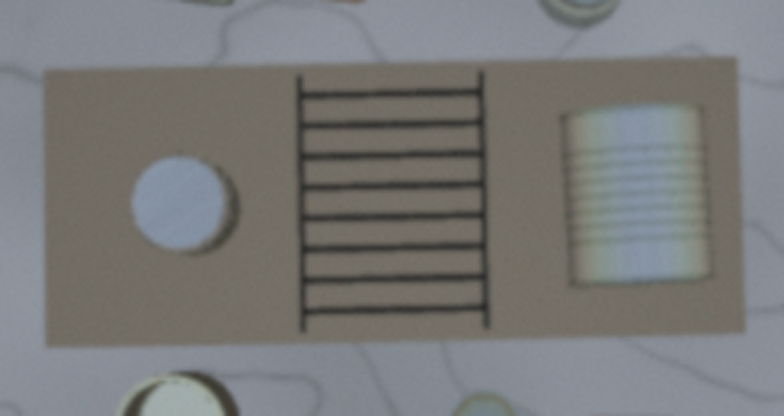

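The plain-metal tin is at top-view (363,245). Its look-alikes are the blue cylinder at (427,131) and the purple one at (147,347). The crop confirms the bare ribbed metal tin on the mat, with the panel between its dark lines at columns 259 and 317. Next I fit the poses.

```bash
cat >> h.py <<'E'
from scipy.optimize import minimize
def sil(c,x,y,yaw,L=118,R=50):
    t=np.linspace(0,2*np.pi,48,endpoint=False);u=np.array([np.cos(yaw),np.sin(yaw),0]);v=np.array([-u[1],u[0],0])
    P=[np.array([x,y,52])+s*L/2*u+R*np.cos(a)*v+R*np.sin(a)*np.array([0,0,1]) for s in(-1,1) for a in t]
    return cv2.convexHull(proj(c,P).astype(np.float32))
def fit(items,x0):
    # match silhouette hulls to masks by soft IoU at 4x scale
    data=[]
    for c,m in items:
        k=cv2.findNonZero(m.astype(np.uint8));bx,by,w,h=cv2.boundingRect(k);o=np.array([bx-15,by-15]);
        mm=m[by-15:by+h+15,bx-15:bx+w+15].astype(np.float32)
        data.append((c,o,cv2.resize(mm,None,fx=6,fy=6,interpolation=cv2.INTER_LINEAR)))
    def cost(p):
        e=0
        for c,o,mm in data:
            a=np.zeros(mm.shape,np.uint8);q=((sil(c,p[0],p[1],p[2])[:,0]-o+.5)*6-.5)
            cv2.fillConvexPoly(a,np.round(q*16).astype(np.int32),1,shift=4)
            mb=(mm>.5);e+=1-(mb&(a>0)).sum()/(mb|(a>0)).sum()
        return e
    r=minimize(cost,x0,method='Nelder-Mead',options=dict(initial_simplex=np.array(x0)+np.array([[0,0,0],[8,0,0],[0,8,0],[0,0,.06]]),xatol=.05,fatol=1e-5))
    return r.x,r.fun
def tinmask(c,near):
    b=[r for r in trace(c,'tin') if np.hypot(*(np.array(r['rect'][:2])-near))<25]
    return b[0]['region'] if b else None
MAT=None
E
python3 - <<'E'
from h import *
c=imaging.camera('top');s=imaging.camera('scene')
mt=tinmask(c,(363,245));ms=tinmask(s,(297,217))
for it in([(c,mt)],[(s,ms)],[(c,mt),(s,ms)]):
    print(fit(it,[507,-178,0.]))
f=lambda L,z:np.array([ray(c,(165+(a+.5)/3.2-.5,185+(b+.5)/3.2-.5),z)[:2] for a,b in L])
print('panel lines',f([(300,75),(303,332),(482,70),(488,328)],2).round(1))
m=f([(43,70),(737,57),(745,332),(46,347)],2);print('mat',m.round(1),m.mean(0))
r=cv2.minAreaRect(m.astype(np.float32));print(r)
for t in('top','scene'):
    k=c if t=='top' else s
    R=trace(k,'mat')
    for q in R[:1]:
        h=cv2.convexHull(cv2.findNonZero(q['region'].astype(np.uint8)))[:,0];w=np.array([ray(k,p,2)[:2] for p in h],np.float32);print(t,cv2.minAreaRect(w))
save(s,'scene2.png')
E
```

```text
(array([ 5.05596966e+02, -1.80766484e+02,  6.74942467e-02]), np.float64(0.043896677675466456))
(array([ 5.03717180e+02, -1.78178031e+02,  4.67544331e-02]), np.float64(0.04438959082921934))
(array([ 5.04831630e+02, -1.79108272e+02,  5.66646039e-02]), np.float64(0.10636868853767045))
panel lines [[589.9  56.8]
 [406.8  49.7]
 [596.3 -73.4]
 [412.3 -81.3]]
mat [[ 589.9  242.5]
 [ 609.9 -256.9]
 [ 412.5 -264.7]
 [ 391.7  233.2]] [501.01598884 -11.47948003]
((500.78887939453125, -11.17474365234375), (198.45704650878906, 499.73150634765625), 2.296203136444092)
top ((501.8740539550781, -11.5833740234375), (204.37527465820312, 498.9977111816406), 2.5845584869384766)
scene ((500.5732421875, -5.62115478515625), (203.860107421875, 500.3914794921875), 1.9752448797225952)
```

Request:
{"fn": "arm_command", "kwargs": {"steps": [[0.6,425,-224,0,-75.2],[0.6,425,-224,0,-75.2],[0.6,425,-224,0,-75.2],[0.6,425,-224,0,-75.2],[0.6,425,-224,0,-75.2],[0.6,425,-224,0,-75.2],[0.6,425,-224,0,-75.2],[0.6,425,-224,0,-75.2],[0.6,425,-224,0,-75.2],[0.6,425,-224,0,-75.2],[0.6,425,-224,50,-75.2],[0.6,425,-224,70,-75.2],[0.6,425,-224,70,-75.2]]}}

```text
clock: 2.62
eef_pos: [503.7, -179.7, 153.5]
eef_rot: [-3.139, -0.001, 1.625]
wrist_force: [-0.7, -0.5, 0.8]
finger_gap: 56.2
finger_force: 0.0
```

Request:
{"fn": "arm_command", "kwargs": {"steps": [[0.6,-7,0,20,0],[0.6,-7,0,29,0],[0.6,-7,0,31,0],[0.6,-7,0,32,0],[0.6,-7,0,32.5,0],[0.6,-7,0,32.5,0]]}}

```text
clock: 3.38
eef_pos: [505.4, -185.9, 122.3]
eef_rot: [3.141, 0.0, 1.626]
wrist_force: [0.1, 0.7, 0.3]
finger_gap: 56.3
finger_force: 0.0
```

Request:
{"fn": "arm_command", "kwargs": {"steps": [[0.6,0,0,0.7,0],[0.6,0,0,1.2,0],[0.6,0,0,1.2,0]]}}

```text
clock: 3.75
eef_pos: [505.4, -186.0, 121.2]
eef_rot: [3.141, 0.0, 1.626]
wrist_force: [-1.3, 0.1, 5.4]
finger_gap: 56.4
finger_force: 2.4
```

Request:
{"fn": "arm_command", "kwargs": {"steps": [[0.6,3,0,0,0],[0.6,7,0,0,0],[0.6,12,0,0,0],[0.6,17,0,0,0],[0.6,22,0,0,0],[0.6,26,0,0,0],[0.6,28,0,0,0],[0.6,28,0,0,0]]}}

```text
clock: 4.75
eef_pos: [503.6, -157.8, 121.1]
eef_rot: [-3.141, 0.0, 1.626]
wrist_force: [-3.3, 0.3, 6.0]
finger_gap: 56.3
finger_force: 3.1
```

```bash
cat > look.py <<'E'
from h import *
import sys
y=float(sys.argv[1]);it=[];Y=.041;C=np.array([501.2,-12.])
for n in('top','scene'):
    c=imaging.camera(n);near=proj(c,[[503,y,52]])[0];m=tinmask(c,near)
    if m is None:print(n,'none');continue
    it.append((c,m));p,e=fit([(c,m)],[504,y,.055]);d=p[:2]-C
    print(n,p.round(3),round(e,3),'mat x,y,deg',(d@[np.cos(Y),np.sin(Y)]).round(1),(d@[-np.sin(Y),np.cos(Y)]).round(1),np.degrees(p[2]-Y).round(2))
    if len(sys.argv)>2: cv2.imwrite('pics/%s_%s.png'%(sys.argv[2],n),c['img'][:,:,::-1])
s=monitor.read_state();print(s['clock'],s['eef_pos'].round(1),s['wrist_force'].round(1))
E
python3 look.py -165
```

```text
top none
scene [ 5.03701e+02 -1.62134e+02  6.80000e-02] 0.11 mat x,y,deg -3.7 -150.1 1.57
4.95 [ 503.6 -157.9  121.1] [-3.2  0.4  5.3]
```

Request:
{"fn": "arm_command", "kwargs": {"steps": [[0.6,0,0,-5,0],[0.6,-16,0,-5,0],[0.6,-16,0,-1,0],[0.6,-16,0,0,0],[0.6,-12,0,0,0],[0.6,-6,0,0,0],[0.6,1,0,0,0],[0.6,8,0,0,0],[0.6,14,0,0,0],[0.6,18,0,0,0],[0.6,20,0,0,0],[0.6,20,0,-5,0],[0.6,2,0,-5,0],[0.6,2,0,-1,0],[0.6,2,0,0,0],[0.6,7,0,0,0],[0.6,14,0,0,0],[0.6,22,0,0,0],[0.6,30,0,0,0],[0.6,35,0,0,0]]}}

```text
clock: 7.45
eef_pos: [501.5, -122.9, 121.1]
eef_rot: [-3.141, 0.0, 1.626]
wrist_force: [-5.0, -0.1, 9.2]
finger_gap: 56.5
finger_force: 4.9
```

Request:
{"fn": "arm_command", "kwargs": {"steps": [[0.6,3,0,0,0],[0.6,3,0,0,0],[0.6,3,0,-20,0],[0.6,-40,0,-60,0],[0.6,-100,0,-90,0],[0.6,-150,0,-90,0],[0.6,-180,0,-90,0],[0.6,-180,0,-90,0],[0.6,-180,0,-90,0]]}}

```text
clock: 8.57
eef_pos: [511.7, -301.9, 210.3]
eef_rot: [-3.141, -0.001, 1.626]
wrist_force: [0.3, 0.5, 0.3]
finger_gap: 56.5
finger_force: 0.0
```

```bash
python3 look.py -128 a
```

```text
top [ 5.01596e+02 -1.28441e+02  6.60000e-02] 0.063 mat x,y,deg -4.4 -116.4 1.42
scene [ 5.00269e+02 -1.25081e+02  6.40000e-02] 0.028 mat x,y,deg -5.6 -112.9 1.31
8.775 [ 512.  -301.8  210.9] [ 0.  -0.4  0.3]
```

Request:
{"fn": "arm_command", "kwargs": {"steps": [[0.6,60,-1,0,0],[0.6,120,-1,20,-0.5],[0.6,165,-1,60,-0.5],[0.6,165,-1,82,-0.5],[0.6,165,-1,88,-0.5],[0.6,165,-1,90,-0.5],[0.6,170,-1,90,-0.2],[0.6,177,-1,90,0.2],[0.6,185,-1,90,0.7],[0.6,193,-1,90,1.2],[0.6,198,-1,90,1.6],[0.6,201,-1,90,1.8],[0.6,201,-1,90,1.8]]}}

```text
clock: 10.4
eef_pos: [499.8, -102.0, 121.0]
eef_rot: [3.141, 0.0, 1.595]
wrist_force: [0.1, 0.2, 4.4]
finger_gap: 56.9
finger_force: 2.6
```

Request:
{"fn": "arm_command", "kwargs": {"steps": [[0.6,0,0,-5,0],[0.6,-18,0,-5,-1.4],[0.6,-18,0,-1,-1.4],[0.6,-18,0,0,-1.4],[0.6,-13,0,0,-1.2],[0.6,-6,0,0,-0.8],[0.6,2,0,0,-0.4],[0.6,10,0,0,0],[0.6,15,0,0,0.2],[0.6,18,0,0,0.4],[0.6,18,0,0,0.4],[0.6,18,0,-20,0],[0.6,-40,0,-60,0],[0.6,-100,0,-90,0],[0.6,-160,0,-90,0],[0.6,-180,0,-90,0],[0.6,-180,0,-90,0]]}}

```text
clock: 12.52
eef_pos: [503.6, -282.9, 209.9]
eef_rot: [-3.141, -0.001, 1.592]
wrist_force: [-0.3, 0.8, -0.2]
finger_gap: 56.6
finger_force: 0.0
```

```bash
python3 look.py -92 b
```

```text
top [ 5.01188e+02 -9.37070e+01  4.50000e-02] 0.026 mat x,y,deg -3.4 -81.6 0.22
scene [ 4.99101e+02 -9.01130e+01  3.70000e-02] 0.05 mat x,y,deg -5.3 -78.0 -0.25
12.725 [ 504.1 -280.7  210.6] [-0.2 -1.  -0.2]
```

Request:
{"fn": "arm_command", "kwargs": {"steps": [[0.6,60,0,0,-1],[0.6,120,0,20,-1],[0.6,180,0,60,-1],[0.6,180,0,82,-1],[0.6,180,0,88,-1],[0.6,180,0,90,-1],[0.6,185,0,90,-1],[0.6,192,0,90,-1],[0.6,200,0,90,-1],[0.6,208,0,90,-1],[0.6,213,-1,90,-1],[0.6,216,-1,90,-1],[0.6,216,-1,90,-1]]}}

```text
clock: 14.35
eef_pos: [497.8, -65.9, 120.7]
eef_rot: [3.142, -0.0, 1.613]
wrist_force: [-0.2, 0.1, 1.7]
finger_gap: 56.4
finger_force: 0.6
```

Request:
{"fn": "arm_command", "kwargs": {"steps": [[0.6,0,0,-5,0],[0.6,-18,0,-5,0],[0.6,-18,0,-1,0],[0.6,-18,0,0,0],[0.6,-13,0,0,0],[0.6,-6,0,0,0],[0.6,2,0,0,0],[0.6,10,0,0,0],[0.6,15,0,0,0],[0.6,18,0,0,0],[0.6,18,0,0,0],[0.6,18,0,-20,0],[0.6,-40,0,-60,0],[0.6,-100,0,-90,0],[0.6,-160,0,-90,0],[0.6,-180,0,-90,0],[0.6,-180,0,-90,0]]}}

```text
clock: 16.48
eef_pos: [504.7, -247.6, 210.0]
eef_rot: [-3.141, -0.001, 1.609]
wrist_force: [0.3, 1.2, 0.0]
finger_gap: 56.2
finger_force: 0.0
```

```bash
python3 look.py -56 c
```

```text
top [ 4.99348e+02 -6.19980e+01  2.80000e-02] 0.042 mat x,y,deg -3.9 -49.9 -0.73
scene [ 4.99919e+02 -5.84460e+01  2.70000e-02] 0.026 mat x,y,deg -3.2 -46.4 -0.78
16.675 [ 505.2 -244.9  210.6] [-0.1  0.4 -0.1]
```

Request:
{"fn": "arm_command", "kwargs": {"steps": [[0.6,60,1,0,0.5],[0.6,120,1,20,0.5],[0.6,175,1,60,0.5],[0.6,175,1,82,0.5],[0.6,175,1,88,0.5],[0.6,175,1,90.4,0.5],[0.6,180,1,90.4,0.3],[0.6,187,1,90.4,0],[0.6,195,1,90.4,-0.3],[0.6,203,1,90.4,-0.7],[0.6,208,1,90.4,-1],[0.6,211,1,90.4,-1],[0.6,211,1,90.4,-1]]}}

```text
clock: 18.3
eef_pos: [497.8, -34.7, 121.0]
eef_rot: [3.14, 0.0, 1.63]
wrist_force: [-0.4, 0.9, 5.9]
finger_gap: 56.4
finger_force: 3.0
```

Request:
{"fn": "arm_command", "kwargs": {"steps": [[0.6,0,0,-5,0],[0.6,-18,0,-5,1.2],[0.6,-18,0,-1,1.2],[0.6,-18,0,0,1.2],[0.6,-13,0,0,1],[0.6,-6,0,0,0.8],[0.6,2,0,0,0.6],[0.6,10,0,0,0.4],[0.6,15,0,0,0.2],[0.6,18,0,0,0],[0.6,18,0,0,0],[0.6,18,0,-20,0],[0.6,-40,0,-60,0],[0.6,-100,0,-90,0],[0.6,-160,0,-90,0],[0.6,-180,0,-90,0],[0.6,-180,0,-90,0]]}}

```text
clock: 20.42
eef_pos: [507.6, -216.3, 209.5]
eef_rot: [-3.141, -0.001, 1.627]
wrist_force: [0.2, 0.5, 0.0]
finger_gap: 56.5
finger_force: 0.0
```

```bash
python3 look.py -28 d
```

```text
top [ 4.98401e+02 -2.54920e+01  5.60000e-02] 0.039 mat x,y,deg -3.3 -13.4 0.84
scene [ 4.96003e+02 -2.24320e+01  2.80000e-02] 0.055 mat x,y,deg -5.6 -10.2 -0.75
20.625 [ 508.1 -213.7  210.1] [-0.3 -0.7 -0.2]
```

Request:
{"fn": "arm_command", "kwargs": {"steps": [[0.6,60,1,0,1],[0.6,120,1,20,1],[0.6,182,1,60,1],[0.6,182,1,82,1],[0.6,182,1,88,1],[0.6,182,1,90,1],[0.6,186,1,90,1],[0.6,192,1,90,1],[0.6,198,1,90,1],[0.6,203,1,90,1],[0.6,207,1,90,1],[0.6,209,1,90,1],[0.6,209,1,90,1],[0.6,209,1,70,1],[0.6,150,1,30,1],[0.6,90,1,0,1],[0.6,30,1,0,1],[0.6,0,1,0,1],[0.6,0,1,0,1]]}}

```text
clock: 23.0
eef_pos: [508.7, -216.6, 210.0]
eef_rot: [-3.141, -0.0, 1.609]
wrist_force: [-0.1, -0.1, -0.3]
finger_gap: 56.2
finger_force: 0.0
```

```bash
python3 look.py -12 e; python3 look.py -12; python3 - <<'E'
import cv2
c=cv2.imread('pics/e_top.png');cv2.imwrite('pics/crop2.png',cv2.resize(c[185:315,165:410],None,fx=3.2,fy=3.2,interpolation=cv2.INTER_CUBIC))
E
```

```text
top [ 4.98029e+02 -1.24690e+01  3.50000e-02] 0.042 mat x,y,deg -3.2 -0.3 -0.37
scene [ 4.96784e+02 -9.49700e+00  2.90000e-02] 0.021 mat x,y,deg -4.3 2.7 -0.68
23.2 [ 509.1 -213.6  210.3] [-0.1  0.2  0.8]
top [ 4.9778e+02 -1.3224e+01  5.8000e-02] 0.03 mat x,y,deg -3.5 -1.1 0.96
scene [ 4.96158e+02 -8.96900e+00  4.70000e-02] 0.027 mat x,y,deg -4.9 3.2 0.33
23.4 [ 509.2 -214.   210.5] [0.5 0.  0.4]
```

View pics/crop2.png

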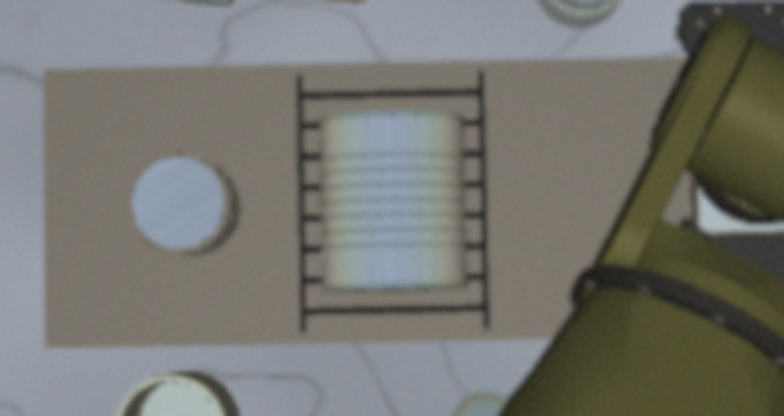

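The crop shows the tin at (394,200), midway between the panel lines (302 and 485) and square to them. The small tin and other bystanders in view haven't moved, and the robot is clear of everything.

```bash
python3 -c "
from cell import job
print(job.sign_off())"
```

```text
the job is handed in; nothing more can be done
None
```

The tin is at rest on its side on the drip panel, within about 3 mm of the middle along the mat, about 4 mm off centre across it and within about 1° of square; it took 23.4 s, nothing else was touched, and the job is handed in.

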